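# Half-open the annunciator test box shutter with the screw tool

### The arm

A 6-joint arm with a two-finger parallel gripper is mounted at the origin on the work surface. World frame = base frame: x ahead of the robot, y to its left, z up, the work surface at z = 0. Lengths are in m, angles in rad, forces in N, time in s.
With the tool pointing down it reaches from about 0.4 to 0.825 m from the base axis. Payload 7 kg.
Tool frame: the origin (TCP) lies on the centre line of the jaws, within the pads' length; the fingertips stand 22 mm ahead of it and the grasp point (between the pads) lies 3 mm ahead of it; z points along the fingers, y is the line along which they close (so a half turn about z gives the same grasp; the last joint's range is limited). The gripper opens to 88 mm and grips with 3 to 60 N. Pads are 19 mm wide; open, the fingers measure 130 mm over their backs; the gripper's body (78 mm by 193 mm) begins 47 mm behind the grasp point.
Start: joints at [1.422, 0.359, 0.012, 0, -1.224, -0.288], TCP at [0.286, 0.612, 0.249] pointing down, gripper open.
Joint ranges: [-3.07, 3.07], [-1.43, 2.12], [-1.02, 1.25], [-3.03, 1.67], [-3.05, -0], [-3.03, 3.03]. Speed limits (rad/s): [2.39, 2.39, 3.01, 3.14, 3.14, 3.14].

### API

Orientations are given as [roll, pitch, yaw] about the fixed x, y, z axes, in that order (R = Rz(yaw) Ry(pitch) Rx(roll)).
In Python, from station import monitor, viewer, order gives the robot as it stands. The module is installed in compiled form; this text tells all that it offers.
- The arm moves only by the tool servo_tool, never from a script. Its argument "targets" is a list of rows, each an object with "angular": the turn, a rotation vector about the tool's x, y, z in degrees, a list of three; "xyz": the shift along the tool's x, y, z in cm, a list of three; "claw": the finger opening in cm, from 0 to 8.76. A call has 1 to 20 rows; each row shifts and turns the commanded pose from where the row before left it, along the tool's axes as they then stand; what a row does not reach is not made up. A row lasts 1/10 s, in which the tool goes at most 50 mm and 8.59 degrees, less where a joint would pass 70% of its speed; a pose out of reach is approached as far as the arm can. A call is refused whole if a number of a shift passes 5 or a number of a turn 8.59, either way. A call with a gripper value outside its range is refused whole. The fingers move at their own pace and stop on an object; "force" is the grip in N (left out, the last holds). Time passes only in rows, so rows that do not move let the fingers close. It gives the time, the measured TCP pose, the force, the opening and the grip force at its end, in the units of the state.
- monitor.get_state(): the state, without advancing time (a new reading comes with each control period).
- viewer.grab_frame(name): name is "scene" or "top" or "wrist"; returns a dict with "color" (420x560x3 uint8, blue, green, red), "fovy" (degrees; the focal length in pixels is half the picture's height over the tangent of half this angle, whatever the lens; pixels are square), "cx", "cy" (the principal point, pixels), "R" (3x3) and "t" (3): a world point X has camera coordinates R X + t. Camera axes: x right, y down, z forward; pixel columns grow to the right and rows downward; lengths in m; the calibration is good to about 2 mm. A picture is of the moment at which its call begins. There is no depth.
- order.job_done(): hands the job in; it is judged then, once.
The state is a dict: "t": time; "q": joint angles; "qd": joint speeds; "joint_efforts": joint torques, N m; "eef_pos": TCP position; "ee_rot": TCP orientation; "force": force on the tool from outside, world axes, zero at the start; "moment": the same for the moment, N m; "width": finger opening in m; "gripper_force": force on a finger pad.
Only numpy, scipy, OpenCV 4.12 (cv2) and the standard library are available. Lean on these libraries where they do the work, as an engineer would, in place of code of your own. Each camera call takes 0.05 s, during which the arm holds its last target. There are 200 camera calls.

### The job

Take the brass panel screw tool out of its block, put its shank down through the eye in the shutter's tab on the annunciator test box, and with it draw the shutter against its spring to half travel: edge on the bar between the two lenses, one lens fully bare, the other fully covered. Finish while holding it there, tool still gripped and in the eye, so that the light-bleed reading can be taken. Work the shutter only with the tool, and leave the rocker caps, fuse block and crank alone.

Things in the scene. Friction and masses are not known exactly. Their poses are not given: they have to be found in the camera images.
- tool_handle (a point): Centre of the knurled brass handle (21 mm diameter, 60 mm long, vertical) of the panel screw tool, 0.17 kg. It starts standing point down in the middle hole of the wooden block, the handle's lower shoulder on the block's top. Its z axis runs from point to handle. A steel shank, 8 mm diameter, runs 45 mm down from the shoulder. Pulls straight up; the point must rise 45 mm to clear the block.
- tool_tip (a point): Point of the screw tool, on its axis, 75 mm below tool_handle; the last 7 mm of the shank taper from 8 mm to 4.4 mm diameter.
- toolblock: Fixed dark wooden block 62 (x) x 120 (y) x 50 (z) mm with three holes in a row along its y; origin at the centre of its underside, on the bench.
- testbox: Annunciator test box, bolted down: grey case 150 (x) x 110 (y) x 58 (z) mm; origin at the centre of its underside, on the bench. In its top are two cream lenses one behind the other along x, each 15 mm long, and over them a flat steel shutter that is drawn along the box's -x between guide rails. Rails and spring tubes reach 69 mm above the bench. The shutter's tab juts out past the -x end.
- eye (a point): Centre of the eye (round vertical hole, 13 mm diameter) in the shutter's tab, half-way through its 6 mm thickness; moves with the shutter. Shut, it lies at x -97, y 0, z +61.5 mm in the test box's frame, 22 mm out from the case's end face, free air below it to the bench. Axes as the test box's: draw along -x. Tab 38 (x) x 34 (y) mm; a yoke on its case side spans 88 mm across y.
- shutter_edge (a point): Middle of the shutter's inner (+x) edge, upper face, 137 mm from the eye along +x; it uncovers the farther lens (the one away from the tab) first.
- lens_bar (a point): Middle of the bar between the two lenses, on the top of the annunciator; the bar is 10 mm wide along the box's x (5 mm to either side of this point).
- shutter (a joint): Travel of the shutter in m: 0 shut (as at the start), 0.048 fully drawn out, half travel 0.024; the edge lies on the bar between 0.019 and 0.029. A return spring pulls it shut: about 2 N when shut, 5 N at half travel, 8 N at full travel; it springs back if let go.
- cap_a_mid (a point): Centre of a loose olive drab rocker switch cap, 28 x 18 x 12 mm, lying on the bench (bystander).
- cap_b_mid (a point): Centre of the second, like rocker switch cap (bystander).
- fuse_mid (a point): Centre of a loose white ceramic fuse block, 72 x 40 x 26 mm, lying on the bench (bystander).
- cam_stand: Fixed cast iron stand of the test cam, 130 x 90 mm foot, 139 mm high, off to the left of the work; origin at the centre of its underside (bystander).
- crank_handle (a point): Middle of the grip of the cast iron hand crank on that stand; it turns on an 80 mm arm about an axle 115 mm above the bench (bystander).

How it is judged:
By the outcome, as a careful person would: the job done as asked, in the order asked, and still so for the second after the job is handed in, while the arm keeps its last pose, push and grip.
It also fails if it takes over 51 s, if anything falls off the work surface, if the arm or the gripper's body presses on something with over 40 N, if the wrist force passes 120 N, or if a joint passes its speed limit or range.

## Working session

There is one attempt and no reset: what is moved stays moved. The work goes in short steps, Python scripts to look and compute and a tool call to move; the robot and the scene stay as the last step left them, time stands still between calls to the robot, and variables do not carry over. Pictures are saved under pics/ and viewed, at most 10 in all, crops included, and the job is handed in when it is done.

Besides the shell and the picture viewer there is one more tool, called after "Emit:" as name(argument=value, ...) on one line, values as JSON. servo_tool: Moves the arm, as the interface text tells. Its arguments: {"type":"object","properties":{"targets":{"type":"array"},"force":{"type":"number"}},"required":["targets"]}

```bash
mkdir -p pics; cat > h.py <<'E'
import numpy as np, cv2
from station import monitor, viewer, order
def grab(n,f):
    d=viewer.grab_frame(n); cv2.imwrite('pics/'+f,d['color']); np.savez('pics/'+f+'.npz',**{k:np.array(d[k]) for k in('fovy','cx','cy','R','t')}); return d
def load(f): return dict(np.load('pics/'+f+'.npz'))
def K(d): 
    f=210/np.tan(np.radians(float(d['fovy']))/2); return f
def pt(d,u,v,z):
    r=d['R'].T@np.array([(u-d['cx'])/K(d),(v-d['cy'])/K(d),1]); c=-d['R'].T@d['t']
    return c+r*(z-c[2])/r[2]
def px(d,X):
    p=d['R']@np.array(X)+d['t']; return p[:2]/p[2]*K(d)+[float(d['cx']),float(d['cy'])]
E
python3 - <<'E'
from h import *
a=grab('top','a.png');b=grab('scene','b.png')
for d in(a,b): print(d['fovy'],d['cx'],d['cy'],-d['R'].T@d['t'],d['R'].round(2).tolist())
s=monitor.get_state();print(s)
E
```

```text
51.835235420911204 272.6261039100039 199.6551459664375 [0.38677427 0.15976171 1.29317284] [[0.01, -1.0, 0.02], [-0.99, -0.01, -0.15], [0.15, -0.02, -0.99]]
43.23945624462019 280.3251115320036 221.51741178797758 [1.25274002 0.84716126 0.90269091] [[-0.72, 0.69, -0.01], [0.45, 0.45, -0.77], [-0.53, -0.56, -0.64]]
{'t': 0.1, 'q': array([ 1.42209350e+00,  3.59313649e-01,  1.11780210e-02, -2.78346417e-04,
       -1.22410459e+00, -2.88108995e-01]), 'qd': array([ 0.00096138, -0.0015353 ,  0.00296718,  0.00089587, -0.00100092,
       -0.00043847]), 'joint_efforts': array([-1.16752599e-03, -5.84161878e+01,  2.93751490e+01,  7.01549828e+00,
        1.02198886e-02, -4.99964870e-05]), 'eef_pos': array([0.28541778, 0.6112578 , 0.24773483]), 'ee_rot': array([ 3.14013392e+00, -1.59405272e-04, -4.36906478e-01]), 'force': array([-0.54520499,  0.12966239,  0.1464529 ]), 'moment': array([ 0.03324751, -0.00475889,  0.00307735]), 'gripper_force': 0.0, 'width': 0.0880326789405333}
```

View pics/a.png

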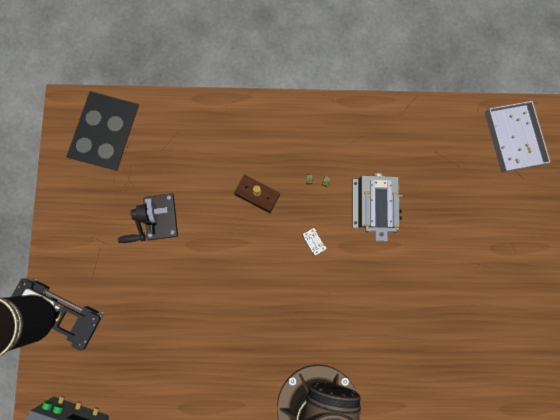

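View pics/b.png

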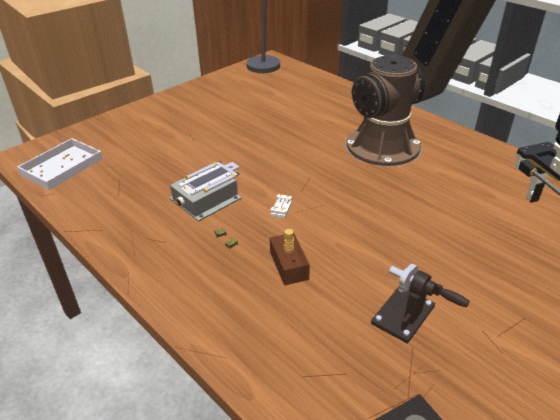

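The top view shows the block at about (257,193), the brass handle at (257,190), the box at (380,203), the eye at about (381,235), and the fuse at (314,241). The caps are at (309,180) and (326,182). I'll enlarge the area to measure it.

```bash
python3 - <<'E'
from h import *
a=cv2.imread('pics/a.png'); c=a[165:255,228:412]
cv2.imwrite('pics/c.png',cv2.resize(c,None,fx=4.3,fy=4.3,interpolation=cv2.INTER_CUBIC))
d=load('a.png')
for n,u,v,z in[('handle',257,189,.11),('block',257.5,193.5,.05),('eye',381,235,.0615),('fuse',314,241,.026),('capA',309,180,.012),('capB',326,182,.012)]: print(n,pt(d,u,v,z).round(4))
E
```

```text
handle [0.6016 0.1794 0.11  ]
block [0.5992 0.1787 0.05  ]
eye [ 0.4816 -0.177   0.0615]
fuse [0.4644 0.0114 0.026 ]
capA [0.6493 0.0241 0.012 ]
capB [ 0.6439 -0.0275  0.012 ]
```

View pics/c.png

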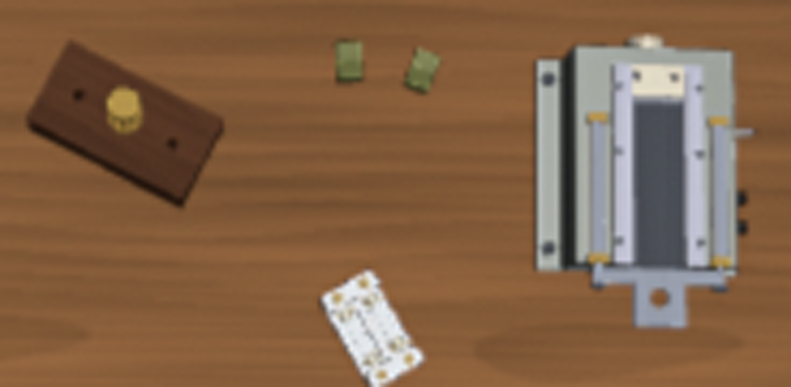

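```bash
python3 - <<'E'
from h import *
d=load('a.png')
f=lambda u,v,z:pt(d,u/4.3+228-.4,v/4.3+165-.4,z).round(4)
print('handletop',f(123,95,.11),'holesmid',f(125,119,.05),'eye',f(660,297,.0645),'edge',f(658,100,.065))
b=load('b.png');print('scene chk',px(b,f(125,119,.05)),px(b,f(660,297,.0645)), 'handle top seen 289,232:',pt(b,289,232,.11))
E
```

```text
handletop [0.6081 0.1817 0.11  ] holesmid [0.6028 0.1812 0.05  ] eye [ 0.4852 -0.1765  0.0645] edge [ 0.6183 -0.1788  0.065 ]
scene chk [289.02682743 249.18396793] [230.89271739 165.4787074 ] handle top seen 289,232: [0.60778759 0.18633488 0.11      ]
```

Emit:
servo_tool(targets=[{"angular": [0, 0, 8.1], "xyz": [0, 0, 0], "claw": 6}, {"angular": [0, 0, 8.1], "xyz": [0, 0, 0], "claw": 6}, {"angular": [0, 0, 8.1], "xyz": [0, 0, 0], "claw": 6}, {"angular": [0, 0, 8.1], "xyz": [0, 0, 0], "claw": 6}, {"angular": [0, 0, 8.1], "xyz": [0, 0, 0], "claw": 6}, {"angular": [0, 0, 8.1], "xyz": [0, 0, 0], "claw": 6}, {"angular": [0, 0, 8.1], "xyz": [0, 0, 0], "claw": 6}, {"angular": [0, 0, 8.3], "xyz": [0, 0, 0], "claw": 6}])

```text
t: 0.9
eef_pos: [0.2855, 0.6114, 0.248]
ee_rot: [3.141, -0.001, -1.577]
force: [0.2, 0.0, 0.8]
width: 0.0596
gripper_force: 0.0
```

Emit:
servo_tool(targets=[{"angular": [0, 0, 0], "xyz": [2.4, -1.77, 0], "claw": 6}, {"angular": [0, 0, 0], "xyz": [2.4, -1.77, 0], "claw": 6}, {"angular": [0, 0, 0], "xyz": [2.4, -1.77, 0], "claw": 6}, {"angular": [0, 0, 0], "xyz": [2.4, -1.77, 0], "claw": 6}, {"angular": [0, 0, 0], "xyz": [2.4, -1.77, 0], "claw": 6}, {"angular": [0, 0, 0], "xyz": [2.4, -1.77, 0], "claw": 6}, {"angular": [0, 0, 0], "xyz": [2.4, -1.77, 0], "claw": 6}, {"angular": [0, 0, 0], "xyz": [2.4, -1.77, 0], "claw": 6}, {"angular": [0, 0, 0], "xyz": [2.4, -1.77, 0], "claw": 6}, {"angular": [0, 0, 0], "xyz": [2.4, -1.77, 0], "claw": 6}, {"angular": [0, 0, 0], "xyz": [2.4, -1.77, 0], "claw": 6}, {"angular": [0, 0, 0], "xyz": [2.4, -1.77, 0], "claw": 6}, {"angular": [0, 0, 0], "xyz": [2.4, -1.77, 0], "claw": 6}, {"angular": [0, 0, 0], "xyz": [2.4, -1.77, 0], "claw": 6}, {"angular": [0, 0, 0], "xyz": [2.4, -1.77, 0], "claw": 6}, {"angular": [0, 0, 0], "xyz": [2.4, -1.77, 0], "claw": 6}, {"angular": [0, 0, 0], "xyz": [2.4, -1.77, 0], "claw": 6}, {"angular": [0, 0, 0], "xyz": [2.4, -1.77, 0], "claw": 6}, {"angular": [0, 0, 0], "xyz": [0, 0, 0], "claw": 6}, {"angular": [0, 0, 0], "xyz": [0, 0, 0], "claw": 6}])

```text
t: 2.9
eef_pos: [0.604, 0.1788, 0.2479]
ee_rot: [3.141, -0.0, -1.573]
force: [-0.4, 0.1, 0.2]
width: 0.0601
gripper_force: 0.0
```

```bash
python3 - <<'E'
from h import *
w=grab('wrist','w1.png'); s=monitor.get_state();print(s['t'],s['eef_pos'],s['ee_rot'],w['fovy'],-w['R'].T@w['t'],w['R'].round(2).tolist())
for X in([.605,.181,.11],[.6028,.1812,.05]): print(px(w,X))
E
```

```text
2.95 [0.60371372 0.17936942 0.2481241 ] [ 3.14084495e+00 -2.23931727e-04 -1.57192491e+00] 58.87211008903179 [0.60424111 0.11197359 0.38386949] [[-1.0, 0.0, 0.0], [0.0, 0.97, 0.25], [-0.0, 0.25, -0.97]]
[277.34294836 209.02757977]
[279.86826543 193.20820525]
```

View pics/w1.png

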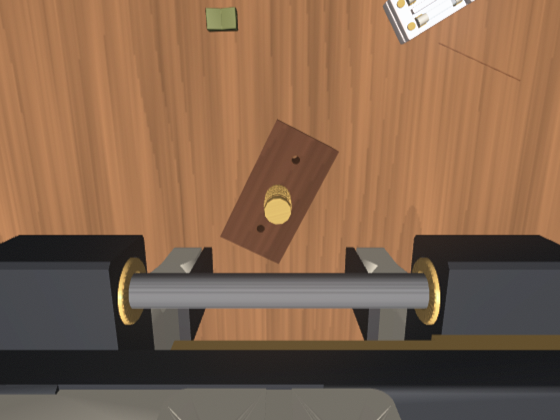

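The wrist view shows the handle top at (278,211) and the outer holes at (295,160) and (261,228). The predicted handle position was (277,209), so the estimate holds.

```bash
python3 - <<'E'
from h import *
w=load('w1.png'); print(pt(w,278,211,.11),pt(w,278,194,.05))
E
```

```text
[0.60450638 0.18254743 0.11      ] [0.60451218 0.18193417 0.05      ]
```

Emit:
servo_tool(targets=[{"angular": [0, 0, 0], "xyz": [-0.26, -0.08, 2], "claw": 6}, {"angular": [0, 0, 0], "xyz": [0, 0, 2.5], "claw": 6}, {"angular": [0, 0, 0], "xyz": [0, 0, 2.5], "claw": 6}, {"angular": [0, 0, 0], "xyz": [0, 0, 2.5], "claw": 6}, {"angular": [0, 0, 0], "xyz": [0, 0, 2.5], "claw": 6}, {"angular": [0, 0, 0], "xyz": [0, 0, 2.3], "claw": 6}, {"angular": [0, 0, 0], "xyz": [0, 0, 2], "claw": 6}, {"angular": [0, 0, 0], "xyz": [0, 0, 0], "claw": 5}, {"angular": [0, 0, 0], "xyz": [0, 0, 0], "claw": 4}, {"angular": [0, 0, 0], "xyz": [0, 0, 0], "claw": 3}, {"angular": [0, 0, 0], "xyz": [0, 0, 0], "claw": 2.5}, {"angular": [0, 0, 0], "xyz": [0, 0, 0], "claw": 1.5}, {"angular": [0, 0, 0], "xyz": [0, 0, 0], "claw": 1.5}, {"angular": [0, 0, 0], "xyz": [0, 0, 0], "claw": 1.5}, {"angular": [0, 0, 0], "xyz": [0, 0, 0], "claw": 1.5}], force=45)

```text
t: 4.45
eef_pos: [0.605, 0.1822, 0.0864]
ee_rot: [-3.141, 0.0, -1.571]
force: [-2.5, 0.6, 5.1]
width: 0.0203
gripper_force: 45.0
```

Emit:
servo_tool(targets=[{"angular": [0, 0, 0], "xyz": [0, 0, -1], "claw": 1.5}, {"angular": [0, 0, 0], "xyz": [0, 0, -2], "claw": 1.5}, {"angular": [0, 0, 0], "xyz": [0, 0, -2.5], "claw": 1.5}, {"angular": [0, 0, 0], "xyz": [0, 0, -2.5], "claw": 1.5}, {"angular": [0, 0, 0], "xyz": [0, 0, -2.5], "claw": 1.5}, {"angular": [0, 0, 0], "xyz": [0, 0, -2.5], "claw": 1.5}])

```text
t: 5.05
eef_pos: [0.6045, 0.1818, 0.2168]
ee_rot: [3.141, -0.0, -1.571]
force: [-0.3, -0.2, -2.0]
width: 0.0202
gripper_force: 45.0
```

Emit:
servo_tool(targets=[{"angular": [0, 0, 0], "xyz": [1, 0.3, 0], "claw": 1.5}, {"angular": [0, 0, 0], "xyz": [2, 0.7, 0], "claw": 1.5}, {"angular": [0, 0, 0], "xyz": [2, 0.7, 0], "claw": 1.5}, {"angular": [0, 0, 0], "xyz": [2, 0.7, 0], "claw": 1.5}, {"angular": [0, 0, 0], "xyz": [2, 0.7, 0], "claw": 1.5}, {"angular": [0, 0, 0], "xyz": [2, 0.7, 0], "claw": 1.5}, {"angular": [0, 0, 0], "xyz": [2, 0.7, 0], "claw": 1.5}, {"angular": [0, 0, 0], "xyz": [2, 0.7, 0], "claw": 1.5}, {"angular": [0, 0, 0], "xyz": [2, 0.7, 0], "claw": 1.5}, {"angular": [0, 0, 0], "xyz": [2, 0.7, 0], "claw": 1.5}, {"angular": [0, 0, 0], "xyz": [2, 0.7, 0], "claw": 1.5}, {"angular": [0, 0, 0], "xyz": [2, 0.7, 0], "claw": 1.5}, {"angular": [0, 0, 0], "xyz": [2, 0.7, 0], "claw": 1.5}, {"angular": [0, 0, 0], "xyz": [2, 0.7, 0], "claw": 1.5}, {"angular": [0, 0, 0], "xyz": [2, 0.7, 0], "claw": 1.5}, {"angular": [0, 0, 0], "xyz": [2, 0.7, 0], "claw": 1.5}, {"angular": [0, 0, 0], "xyz": [2, 0.7, 0], "claw": 1.5}, {"angular": [0, 0, 0], "xyz": [2, 0.5, 0], "claw": 1.5}, {"angular": [0, 0, 0], "xyz": [0.9, 0, 0], "claw": 1.5}, {"angular": [0, 0, 0], "xyz": [0, 0, 0], "claw": 1.5}])

```text
t: 7.05
eef_pos: [0.4842, -0.1782, 0.2156]
ee_rot: [-3.141, -0.0, -1.573]
force: [0.5, 0.0, -1.8]
width: 0.0203
gripper_force: 45.0
```

```bash
python3 - <<'E'
from h import *
w=grab('wrist','w2.png'); s=monitor.get_state();print(s['t'],s['eef_pos'],s['ee_rot'],s['width'])
p=s['eef_pos']
print('tip',px(w,p-[0,0,.0814]),'eye',px(w,[.485,-.1765,.0645]))
E
```

```text
7.1 [ 0.48441154 -0.17754243  0.21555053] [-3.14146377e+00  4.10115858e-05 -1.57272016e+00] 0.0201271010652779
tip [278.69549049 229.07522974] eye [277.91380176 204.25595233]
```

View pics/w2.png

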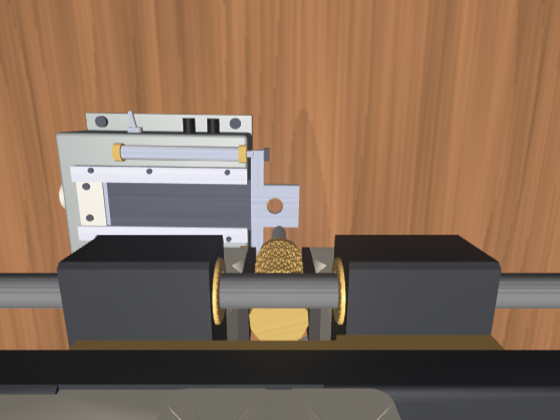

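The wrist view shows the eye centre at about (275,206) and the shank point at (279,229). The rails run almost level, so box yaw is under 1°.

```bash
python3 - <<'E'
from h import *
w=load('w2.png'); print('eye',pt(w,275,206,.0645),pt(w,275,206,.0615),'tip',pt(w,279,228.5,.1342))
d=cv2.imread('pics/w2.png')[140:260,200:340]; cv2.imwrite('pics/w2c.png',cv2.resize(d,None,fx=5,fy=5,interpolation=cv2.INTER_CUBIC))
E
```

```text
eye [ 0.4873178  -0.17508408  0.0645    ] [ 0.48734913 -0.17435301  0.0615    ] tip [ 0.48422453 -0.17792451  0.1342    ]
```

View pics/w2c.png

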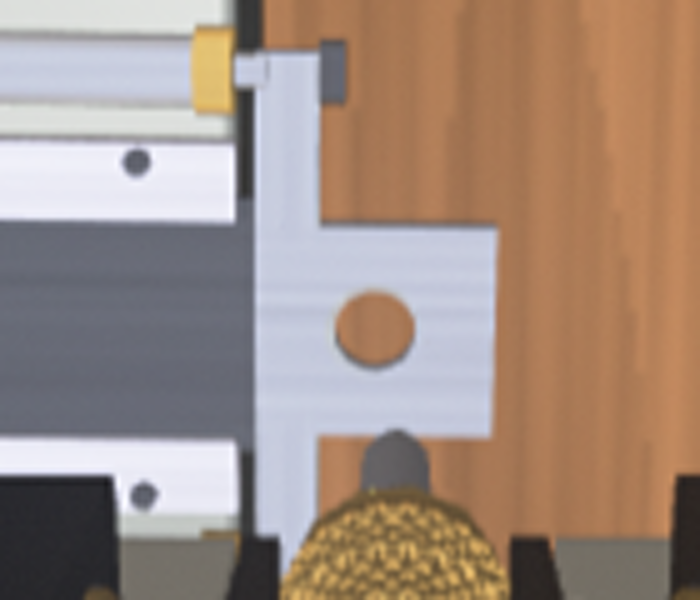

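Emit:
servo_tool(targets=[{"angular": [0, 0, 0], "xyz": [-0.26, -0.3, 0.5], "claw": 1.5}, {"angular": [0, 0, 0], "xyz": [0, 0, 1.5], "claw": 1.5}, {"angular": [0, 0, 0], "xyz": [0, 0, 1.5], "claw": 1.5}, {"angular": [0, 0, 0], "xyz": [0, 0, 1.5], "claw": 1.5}, {"angular": [0, 0, 0], "xyz": [0, 0, 1.2], "claw": 1.5}, {"angular": [0, 0, 0], "xyz": [0, 0, 0], "claw": 1.5}, {"angular": [0, 0, 0], "xyz": [0, 0, 0], "claw": 1.5}])

```text
t: 7.8
eef_pos: [0.4879, -0.174, 0.1536]
ee_rot: [3.141, -0.0, -1.571]
force: [1.2, 0.2, -1.3]
width: 0.0205
gripper_force: 45.0
```

```bash
python3 - <<'E'
from h import *
w=grab('wrist','w3.png'); s=monitor.get_state();print(s['t'],s['eef_pos'],s['ee_rot'],s['force'])
p=s['eef_pos']
print('tip',px(w,p-[0,0,.0814]),'eye',px(w,[.4873,-.1749,.0645]))
d=cv2.imread('pics/w3.png')[140:260,200:340]; cv2.imwrite('pics/w3c.png',cv2.resize(d,None,fx=5,fy=5,interpolation=cv2.INTER_CUBIC))
E
```

```text
7.85 [ 0.48818491 -0.1740981   0.15405879] [-3.14093634e+00 -2.48871852e-04 -1.57063303e+00] [-1.08526047  0.4271942  -0.93469967]
tip [278.46912552 228.14112483] eye [279.86819975 223.11006804]
```

View pics/w3c.png

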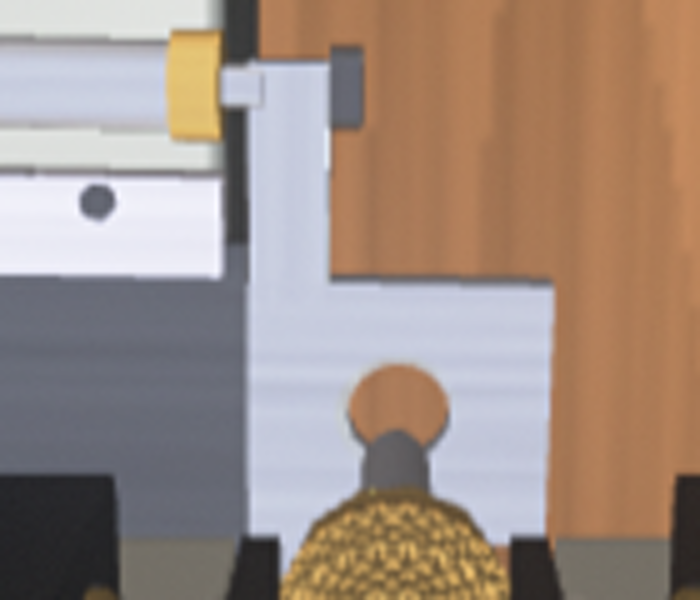

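The crop shows the eye and shank aligned in x (398 against 397). The tip is about 1.5 mm too far toward +y, so I'll correct that and go down.

Emit:
servo_tool(targets=[{"angular": [0, 0, 0], "xyz": [0.15, 0, 0], "claw": 1.5}, {"angular": [0, 0, 0], "xyz": [0, 0, 0.4], "claw": 1.5}, {"angular": [0, 0, 0], "xyz": [0, 0, 0.4], "claw": 1.5}, {"angular": [0, 0, 0], "xyz": [0, 0, 0.4], "claw": 1.5}, {"angular": [0, 0, 0], "xyz": [0, 0, 0.4], "claw": 1.5}, {"angular": [0, 0, 0], "xyz": [0, 0, 0], "claw": 1.5}])

```text
t: 8.45
eef_pos: [0.4871, -0.1758, 0.1368]
ee_rot: [3.14, 0.0, -1.571]
force: [0.5, -0.2, -1.4]
width: 0.0203
gripper_force: 45.0
```

Emit:
servo_tool(targets=[{"angular": [0, 0, 0], "xyz": [0, 0, 0.4], "claw": 1.5}, {"angular": [0, 0, 0], "xyz": [0, 0, 0.4], "claw": 1.5}, {"angular": [0, 0, 0], "xyz": [0, 0, 0.4], "claw": 1.5}, {"angular": [0, 0, 0], "xyz": [0, 0, 0.4], "claw": 1.5}, {"angular": [0, 0, 0], "xyz": [0, 0, 0], "claw": 1.5}, {"angular": [0, 0, 0], "xyz": [0, 0, 0], "claw": 1.5}])

```text
t: 9.05
eef_pos: [0.4876, -0.1758, 0.1214]
ee_rot: [3.141, -0.0, -1.571]
force: [0.3, -0.4, -1.1]
width: 0.0202
gripper_force: 45.0
```

```bash
python3 - <<'E'
from h import *
s=monitor.get_state();print(s['t'],s['eef_pos'],s['force'],s['moment'])
E
```

```text
9.05 [ 0.48755994 -0.17582329  0.12144907] [ 0.27361997 -0.39139799 -1.12406005] [ 0.10181877 -0.02359903 -0.05650814]
```

Emit:
servo_tool(targets=[{"angular": [0, 0, 0], "xyz": [0, 0.2, 0], "claw": 1.5}, {"angular": [0, 0, 0], "xyz": [0, 0.2, 0], "claw": 1.5}, {"angular": [0, 0, 0], "xyz": [0, 0.2, 0], "claw": 1.5}, {"angular": [0, 0, 0], "xyz": [0, 0.2, 0], "claw": 1.5}, {"angular": [0, 0, 0], "xyz": [0, 0.2, 0], "claw": 1.5}, {"angular": [0, 0, 0], "xyz": [0, 0.2, 0], "claw": 1.5}, {"angular": [0, 0, 0], "xyz": [0, 0.2, 0], "claw": 1.5}, {"angular": [0, 0, 0], "xyz": [0, 0.2, 0], "claw": 1.5}, {"angular": [0, 0, 0], "xyz": [0, 0.2, 0], "claw": 1.5}, {"angular": [0, 0, 0], "xyz": [0, 0.2, 0], "claw": 1.5}, {"angular": [0, 0, 0], "xyz": [0, 0.2, 0], "claw": 1.5}, {"angular": [0, 0, 0], "xyz": [0, 0.2, 0], "claw": 1.5}, {"angular": [0, 0, 0], "xyz": [0, 0.2, 0], "claw": 1.5}, {"angular": [0, 0, 0], "xyz": [0, 0, 0], "claw": 1.5}, {"angular": [0, 0, 0], "xyz": [0, 0, 0], "claw": 1.5}], force=55)

```text
t: 10.55
eef_pos: [0.4619, -0.1757, 0.1218]
ee_rot: [-3.141, 0.0, -1.571]
force: [4.3, 2.7, -0.6]
width: 0.0201
gripper_force: 55.0
```

```bash
python3 - <<'E'
from h import *
w=grab('wrist','w4.png');t=grab('top','t4.png'); s=monitor.get_state();print(s['t'],s['eef_pos'],s['ee_rot'],s['force'],s['width'])
print('eye pred',px(w,[.4633,-.1753,.0645]),'edge',px(w,[.6003,-.1755,.065]), px(t,[.6003,-.1755,.065]),px(t,[.4633,-.1753,.0645]))
d=w['color'][120:330,0:320]; t=t['color'][165:255,350:412]
cv2.imwrite('pics/w4c.png',np.hstack([cv2.resize(d,(580,380),interpolation=2),cv2.resize(t,(200,380)[:1]+(290,),interpolation=2) if 0 else cv2.resize(t,(220,380),interpolation=2)]))
E
```

```text
10.65 [ 0.46191172 -0.17570433  0.12174585] [-3.14090668e+00  4.54873005e-05 -1.57115980e+00] [ 5.05331619  2.71215536 -0.27093925] 0.020253836806889754
eye pred [276.51168475 241.68541251] edge [ 25.91018749 241.86567796] [379.66575897 193.9519891 ] [380.89050865 241.34694037]
```

View pics/w4c.png

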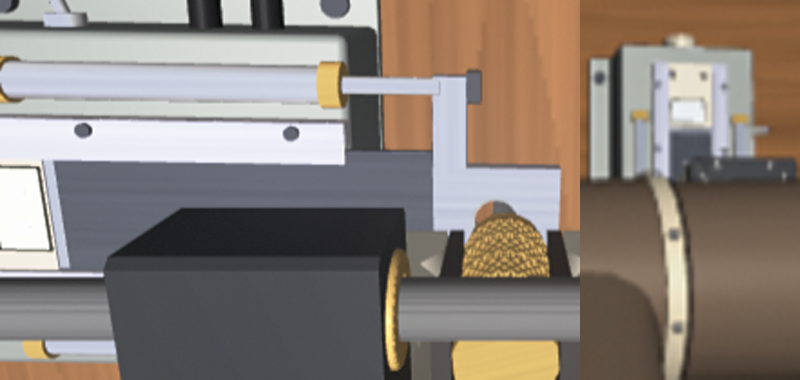

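```bash
python3 - <<'E'
from h import *
w3=load('w3.png');w4=load('w4.png')
print('tab end before/after',pt(w3,310.6,197,.0645),pt(w4,309.2,213,.0645))
print('yoke outer',pt(w3,266,180,.0645),pt(w4,467/1.8125,190/1.81+120,.0645))
print('rail end',pt(w3,244.5,190,.069),pt(w4,345/1.8125,140/1.81+120,.069))
d=cv2.imread('pics/w4.png')[190:275,0:60];cv2.imwrite('pics/w4d.png',cv2.resize(d,None,fx=6.5,fy=6.5,interpolation=2))
E
```

```text
tab end before/after [ 0.46829883 -0.19170802  0.0645    ] [ 0.44571081 -0.19153463  0.0645    ]
yoke outer [ 0.49579085 -0.20235345  0.0645    ] [ 0.47348529 -0.18485857  0.0645    ]
rail end [ 0.50866285 -0.19703127  0.069     ] [ 0.50791261 -0.20118238  0.069     ]
```

View pics/w4d.png

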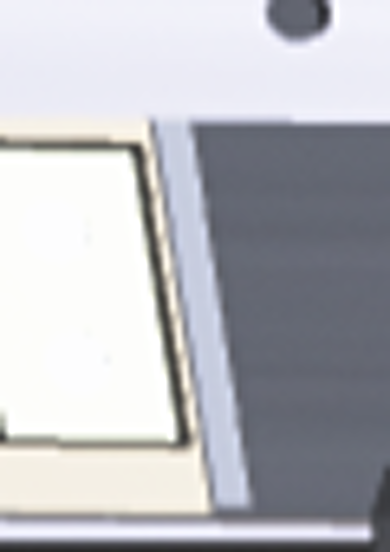

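The close-up shows the far lens fully bare, with a thin strip of the bar beside the shutter edge. Travel comes out at about 22 mm, so I'll draw 2 mm more.

Emit:
servo_tool(targets=[{"angular": [0, 0, 0], "xyz": [-0.05, 0.1, 0], "claw": 1.5}, {"angular": [0, 0, 0], "xyz": [0, 0.1, 0], "claw": 1.5}, {"angular": [0, 0, 0], "xyz": [0, 0, 0], "claw": 1.5}, {"angular": [0, 0, 0], "xyz": [0, 0, 0], "claw": 1.5}, {"angular": [0, 0, 0], "xyz": [0, 0, 0], "claw": 1.5}, {"angular": [0, 0, 0], "xyz": [0, 0, 0], "claw": 1.5}])

```text
t: 11.25
eef_pos: [0.46, -0.1754, 0.1218]
ee_rot: [-3.141, -0.0, -1.571]
force: [4.9, 1.4, -0.1]
width: 0.0202
gripper_force: 55.0
```

```bash
python3 - <<'E'
from h import *
w=grab('wrist','w5.png'); s=monitor.get_state();print(s['t'],s['eef_pos'],s['ee_rot'],s['force'],s['width'])
a=cv2.resize(w['color'][190:275,0:60],None,fx=5,fy=5,interpolation=2);b=cv2.resize(w['color'][190:275,170:260],None,fx=5,fy=5,interpolation=2)
b=cv2.resize(w['color'][190:275,230:320],None,fx=5,fy=5,interpolation=2);cv2.imwrite('pics/w5c.png',np.hstack([a,b]))
E
```

```text
11.3 [ 0.45998723 -0.17542175  0.12176597] [-3.14083412e+00 -2.72549535e-04 -1.57110153e+00] [ 4.04064707  0.79966345 -1.0983578 ] 0.02006195159701377
```

View pics/w5c.png

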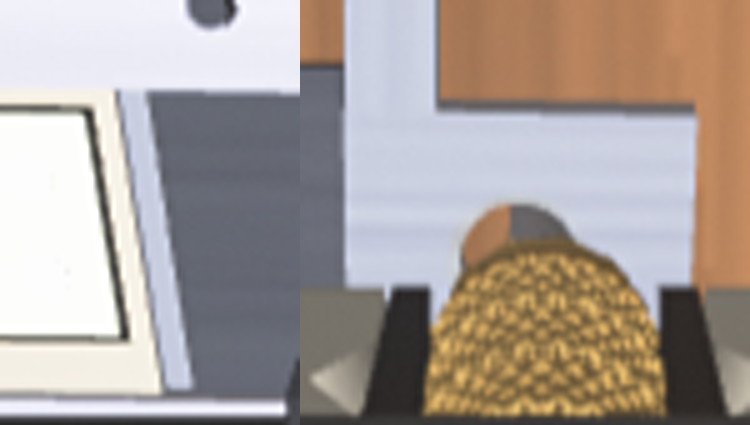

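The far lens is bare with the edge mid-bar, and the shank sits against the -x side of the eye. I'm handing it in.

```bash
python3 -c "
from station import order
print(order.job_done())"
```

```text
the job is handed in; nothing more can be done
None
```

The job is handed in at about 11 s on the robot's clock: the tool is gripped with its shank in the eye, holding the shutter at about half travel (roughly 24 mm by camera) with its edge on the bar and the far lens fully bare; the near lens I take to be covered from the edge position.

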